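Read the code plate of a tilted gearbox

TASK

Pick up the code reader from its round charging pad, aim it squarely at the code plate on the tilted gearbox with its nose about 45 mm off the plate, and hold it still there for one second. Then stand the reader back upright in the middle of its pad and let go. Do not touch the gearbox or its stand, never drop the reader, and leave the other things on the bench where they are.

Things in the scene. Friction and masses are not known exactly. Their poses are not given: they have to be found in the camera images.
- reader: Loose hand-held code reader, 165 mm tall, 0.3 kg, standing nose-down on its pad. Black flared nose, 55 mm long, rim diameter 60 mm, narrowing to 38 mm; above it a grey box handle 44 mm (x) by 34 mm (y), 53 to 165 mm from the rim. Origin: centre of the nose rim; z runs from nose up along the handle, so it looks along -z. Its turn about z does not matter for reading.
- reader_grip (a point): Point on the reader's axis, 132 mm from the nose rim: where to grip the handle, across its 34 mm (y). Axes as the reader's.
- reader_focus (a point): The reader's focal point, in the air on its axis 45 mm in front of the nose rim (at z = -45 mm in the reader's frame).
- pad: The reader's charging pad: a white disc, 104 mm diameter, 12 mm thick, with a short plug block at one side, fixed to the bench. Origin: centre of its underside; its flat top is at z = 12 mm.
- code (a point): Centre of the outer face of the code plate, a square 64 mm aluminium plate with a 36 mm black dot code in its middle, on the flat boss of the gearbox. z is the plate's outward normal: it leans 33 to 44 degrees from vertical, roughly back towards the robot; x and y run along the plate's edges.
- stand: Stand fixed to the bench: base 200 (x) by 290 (y) by 12 mm, two uprights at y = -128 and +128 mm, 60 mm wide, up to z = 129 mm. Between them hangs the grey gearbox, locked: a drum 160 mm long, 112 mm diameter, end flanges 140 mm, axis along y at z = 95 mm; the plate's face is 71 mm from it. Origin: centre of the base's underside; the plate leans to the stand's -x.
- sleeve: Bystander: a dark steel bearing driver standing upright, 120 mm tall, 42 mm diameter with a 60 mm foot. Origin: centre of its underside.
- tin: Bystander: a blue tin with a paper band, 80 mm diameter, 97 mm tall. Origin: centre of its underside.
- gear: Bystander: a steel gear lying flat, 100 mm diameter, 22 mm thick with a 36 mm high hub. Origin: centre of its underside.

How it is judged:
By the outcome, as a careful person would: the job done as asked, in the order asked, and still so for the second after the job is handed in, with the robot touching nothing.
It also fails if it takes over 45 s, if anything falls off the work surface, if the arm or the gripper's body presses on something with over 40 N, if the wrist force passes 120 N, or if a joint passes its speed limit or range.

ROBOT

A 7-joint arm with a two-finger parallel gripper is mounted at the origin on the work surface. World frame = base frame: x ahead of the robot, y to its left, z up, the work surface at z = 0. Lengths are in m, angles in rad, forces in N, time in s.
With the tool pointing down it reaches from about 0.4 to 0.85 m from the base axis. Payload 10.4 kg.
Tool frame: the origin (TCP) lies midway between the tips of the shut fingers; the grasp point (between the pads) lies 19 mm behind it (r.grasp_offset is the distance from the TCP to the grasp point, in m); x points along the fingers, y is the direction in which the jaws open and shut, and the axes are right-handed (so a half turn about x gives the same grasp; the last joint's range is limited). The gripper opens to 87 mm and grips with 3 to 60 N. Pads are 19 mm wide; open, the fingers measure 117 mm over their backs; the gripper's body (75 mm by 190 mm) begins 51 mm behind the grasp point.
Start: joints at [1.326, 0.332, -0.065, 1.46, 0.022, 1.35, -0.088], TCP at [0.138, -0.61, 0.186] pointing down, gripper open.
Joint ranges: [-2.6, 2.6], [-0.5, 2.12], [-1.47, 1.34], [0.16, 2.42], [-1.27, 4.41], [0.06, 2.06], [-2.6, 2.6]. Speed limits (rad/s): [2.22, 2.22, 2.79, 2.79, 3.14, 3.14, 3.14].

INTERFACE

Orientations are given as a unit quaternion [x, y, z, w].
In Python, from bench import r, vision, close_job gives the robot as it stands. The module is installed in compiled form; this text tells all that it offers.
- The arm moves only by the shell command python3 -m pendant 'ROWS' [OPENING] [FORCE]. ROWS is text: rows parted by semicolons, each of 6 numbers parted by spaces: the shift along the tool's x, y, z in units of 0.25 m (1.0 is 0.25 m), then the turn, a rotation vector about the tool's x, y, z in units of 1.5 rad (1.0 is 1.5 rad). A call has 1 to 8 rows; each row is the pose to reach, as a shift and turn from the pose commanded when the call began, along the tool's axes at that moment; what a row does not reach only later rows make up. A row lasts 1/10 s, in which the tool goes at most 50 mm and 8.59 degrees, less where a joint would pass 70% of its speed; a pose out of reach is approached as far as the arm can. A call with a number of a shift or a turn outside -1 to 1 is refused whole. A call with a gripper value outside its range is refused whole. OPENING is the gripper command: -1 is shut, 1 is fully open, values between are in proportion, set as the call begins (- or left out, the last holds). The fingers move at their own pace and stop on an object; FORCE is the grip in N (left out, the last holds). Time passes only in rows, so rows that repeat a pose let the fingers close. It gives the time, the measured TCP pose, the force and the opening at its end, in the units of the state.
- r.read_state(): the state, without advancing time (a new reading comes with each control period).
- vision.camera(name): name is "side" or "top"; returns (picture, depth): 480x640x3 uint8, blue, green, red; 480x640 float32, m along the optical axis (not along the pixel's ray), 0 where there is no reading.
- vision.get_calibration(name): a dict with "camera_matrix" (3x3 intrinsics, pixels), "k1" (the pictures are not rectified: a ray, as slopes to the right and down, at radius r is drawn at 1 + k1 r^2 times it, then the intrinsics apply), "rvec" (rotation vector, rad) and "tvec" (3), from world to camera coordinates, as OpenCV has them. Camera axes: x right, y down, z forward; pixel columns grow to the right and rows downward; lengths in m; the calibration is good to about 2 mm. A picture is of the moment at which its call begins. get_calibration takes no time and is no camera call.
- close_job(): hands the job in, once; it reports no verdict.
The state is a dict: "time": time; "joint_positions": joint angles; "joint_vel": joint speeds; "joint_torque": joint torques, N m; "ee_pos": TCP position; "eef_rot": TCP orientation; "ft_force": force on the tool from outside, world axes, zero at the start; "torque": the same for the moment, N m; "width": finger opening in m.
Only numpy, scipy, OpenCV 4.12 (cv2) and the standard library are available. Lean on these libraries where they do the work, as an engineer would, in place of code of your own. Each camera call takes 0.05 s, during which the arm holds its last target. There are 200 camera calls.

## Working session

There is one attempt and no reset: what is moved stays moved. The work goes in short steps, Python scripts to look and compute and a shell command to move; the robot and the scene stay as the last step left them, time stands still between calls to the robot, and variables do not carry over. Pictures are saved under pics/ and viewed, about 8 in all and at most 12, crops included, and the job is handed in when it is done.

```bash
mkdir -p pics; cat > h.py <<'E'
import numpy as np, cv2
from scipy.spatial.transform import Rotation as R
from bench import r, vision
def cloud(name):
    im,d=vision.camera(name); c=vision.get_calibration(name); K=np.array(c["camera_matrix"]); k=c["k1"]
    v,u=np.mgrid[:480,:640].astype(float)
    p=cv2.undistortPoints(np.stack([u.ravel(),v.ravel()],1)[:,None],K,np.array([k,0,0,0,0.]))[:,0]
    P=np.c_[p,np.ones(len(p))]*d.reshape(-1,1)
    Rm=cv2.Rodrigues(np.array(c["rvec"],float))[0]
    W=(P-np.array(c["tvec"]).ravel())@Rm
    W[d.ravel()==0]=np.nan
    return im,d,W.reshape(480,640,3)
E
python3 - <<'E'
from h import *
for n in("side","top"):
    im,d,W=cloud(n); cv2.imwrite(f"pics/{n}0.png",im); np.savez(f"{n}0.npz",im=im,W=W)
    c=vision.get_calibration(n); print(n,-cv2.Rodrigues(np.array(c["rvec"],float))[0].T@np.array(c["tvec"]).ravel())
s=r.read_state();print(s);print(R.from_quat(s["eef_rot"]).as_matrix().round(3), r.grasp_offset)
E
```

```text
side [ 0.7703598  -0.73912526  0.99367977]
top [ 0.44864138 -0.06107431  1.18939116]
{'time': 0.1, 'joint_positions': array([ 1.32640189,  0.33281829, -0.0647313 ,  1.46083961,  0.02159299,
        1.34989227, -0.08851951]), 'joint_vel': array([ 0.00030795, -0.00082915,  0.00065888, -0.00185463, -0.00036128,
       -0.00013433,  0.00030092]), 'joint_torque': array([ 1.49919713e-03, -6.24552727e+01,  2.48154189e-02, -3.90721714e+01,
       -6.14422979e-02,  3.66291613e-02,  1.15379094e-04]), 'ee_pos': array([ 0.13741965, -0.60931122,  0.18483606]), 'eef_rot': array([-0.70269892, -0.07870697,  0.70282499, -0.07782333]), 'ft_force': array([ 0.4568896 , -0.01463905,  0.0128398 ]), 'torque': array([-0.00898928, -0.01382227,  0.05686339]), 'width': 0.08715052308884787}
[[-0.     0.22  -0.975]
 [ 0.001 -0.975 -0.22 ]
 [-1.    -0.001  0.   ]] 0.0187
```

View pics/top0.png

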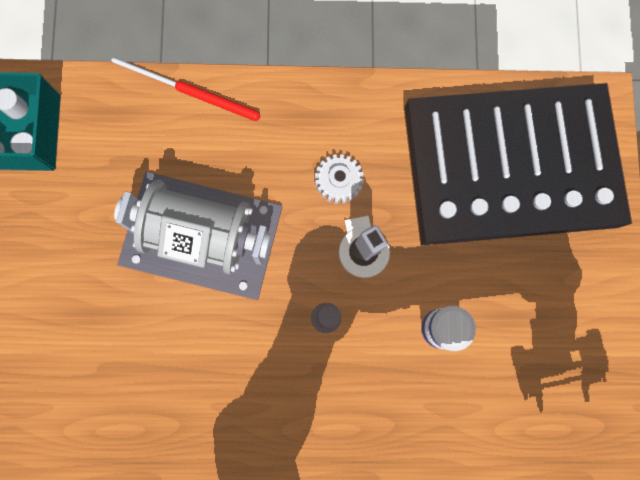

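View pics/side0.png

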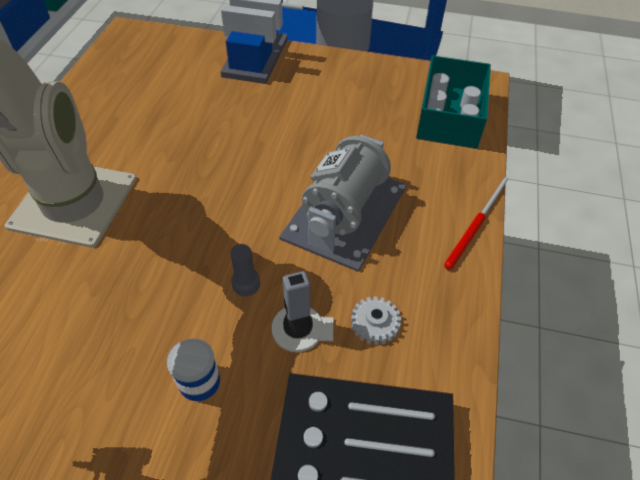

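The top view shows the code plate at about (182,243), the reader's handle top at (373,242), the pad at (364,253), the sleeve at (326,318), the tin at (450,328) and the gear at (340,177). The side view shows the same layout, with the reader upright on its pad. Next I measure these.

```bash
python3 - <<'E'
from h import *
T=np.load("top0.npz");S=np.load("side0.npz");W=T["W"];im=T["im"];Ws=S["W"];ims=S["im"]
for n,(u,v) in dict(code=(182,243),hand=(373,242),pad=(345,262),sl=(326,317),tin=(450,328),gear=(340,177),table=(300,400),plug=(357,226)).items(): print(n,W[v,u].round(4))
# plate: points near code centre, plane
def plane(P):
    c=np.median(P,0)
    for _ in range(4):
        n=np.linalg.svd(P-P.mean(0))[2][2]; e=(P-P.mean(0))@n; P=P[abs(e)<max(.0015,2*e.std())] if len(P)>50 else P
    n=np.linalg.svd(P-P.mean(0))[2][2]; return P.mean(0),n*np.sign(n[2]),len(P),((P-P.mean(0))@n).std()
P=W[228:256,170:196].reshape(-1,3);P=P[~np.isnan(P).any(1)]
m,n,k,s=plane(P);print("plate top",m,n,k,s,np.degrees(np.arccos(n[2])))
c0=W[243,182]
# side: points close to the plate
def pl(W,m,n):
    D=W-m; q=(abs(D@n)<.003)&(np.linalg.norm(D-(D@n)[...,None]*n,axis=-1)<.05)
    nn,lab,st,ce=cv2.connectedComponentsWithStats(q.astype(np.uint8)); i=1+np.argmax(st[1:,4]); q=lab==i
    X=W[q]; m2,n2,k,s=plane(X)
    ex=np.cross([0,0,1.],n2);ex/=np.linalg.norm(ex);ey=np.cross(n2,ex)
    uv=np.stack([(X-m2)@ex,(X-m2)@ey],1).astype(np.float32)
    (cx,cy),wh,a=cv2.minAreaRect(uv)
    print("rect",m2+cx*ex+cy*ey,wh,a,"n",n2,np.degrees(np.arccos(n2[2])),k,s)
pl(W,m,n)
ms=Ws[160,333]; P=Ws[153:166,326:341].reshape(-1,3);m3,n3,k,s=plane(P[~np.isnan(P).any(1)]);print("side",m3,n3,k,s); pl(Ws,m3,n3)
# dot code centroid
for I,WW,(u,v,h) in((im,W,(182,243,16)),(ims,Ws,(333,160,14))):
    g=cv2.cvtColor(I,6)[v-h:v+h,u-h:u+h]; X=WW[v-h:v+h,u-h:u+h]; b=(g<70); 
    bb=X[b]; print("code blk",np.nanmean(bb,0),b.sum())
# handle
for nme,WW in(("top",W),("side",Ws)):
    h=W[242,373]
    q=(np.linalg.norm(WW[...,:2]-h[:2],axis=-1)<.06)&(WW[...,2]>.168)
    X=WW[q]; print(nme,"handle top z",np.median(X[:,2]),len(X),cv2.minAreaRect(X[:,:2].astype(np.float32)))
    q=(np.linalg.norm(WW[...,:2]-h[:2],axis=-1)<.06)&(WW[...,2]>.09)&(WW[...,2]<.165)
    X=WW[q]; print(len(X),cv2.minAreaRect(X[:,:2].astype(np.float32)) if len(X)>5 else '')
    q=(np.linalg.norm(WW[...,:2]-h[:2],axis=-1)<.08)&(abs(WW[...,2]-.012)<.004)
    X=WW[q]; print("pad",len(X),X[:,:2].min(0),X[:,:2].max(0),np.median(X[:,2]))
    np.save(f"pad_{nme}.npy",X)
    def f(x,A):return np.hypot(*(A-x).T)
# crops
a=cv2.resize(im[190:340,290:490],None,fx=3,fy=3,interpolation=2);cv2.imwrite("pics/c.png",a)
E
```

```text
code [0.6056 0.1349 0.1509]
hand [ 0.6071 -0.2027  0.1771]
pad [ 0.5916 -0.1687  0.009 ]
sl [ 0.4774 -0.1238  0.1192]
tin [ 0.4594 -0.3564  0.0958]
gear [ 0.762  -0.1564  0.0362]
table [ 0.318  -0.0798 -0.0008]
plug [ 0.6667 -0.1938  0.0069]
plate top [0.60775229 0.13372725 0.1535606 ] [-0.55953     0.12948966  0.81863215] 636 0.0012016969733202835 35.051899550903435
rect [0.6067305  0.13328175 0.15236909] (0.08267594873905182, 0.0865740105509758) 89.29142761230469 n [-0.55609432  0.12931281  0.82099775] 34.81520293666373 1319 0.0013894792525781213
side [0.60843769 0.13508386 0.15422381] [-0.5741165   0.12396333  0.80933512] 169 0.0007780751971287966
rect [0.60639091 0.13085926 0.15304506] (0.08028562366962433, 0.08319412916898727) 86.96785736083984 n [-0.56152645  0.10935249  0.82020124] 34.89505604725664 421 0.0011121402516115811
code blk [0.60647102 0.13160207 0.15303844] 40
code blk [0.60807442 0.13440929 0.15424916] 8
top handle top z 0.17517315769787062 458 ((0.6143279075622559, -0.20478688180446625), (0.043740831315517426, 0.034411538392305374), 31.73365592956543)
196 ((0.6027548313140869, -0.19853617250919342), (0.0498499721288681, 0.02212774008512497), 63.2294921875)
pad 972 [ 0.56298536 -0.2584116 ] [ 0.68564145 -0.15615992] 0.010855249052520236
side handle top z 0.17570568520196064 413 ((0.6149405241012573, -0.20810744166374207), (0.043769434094429016, 0.03723885118961334), 29.89252471923828)
549 ((0.6147283911705017, -0.22051431238651276), (0.024149321019649506, 0.05067536234855652), 88.19429016113281)
pad 1065 [ 0.56298996 -0.26327721] [ 0.68584166 -0.16105471] 0.011002776088812841
```

View pics/c.png

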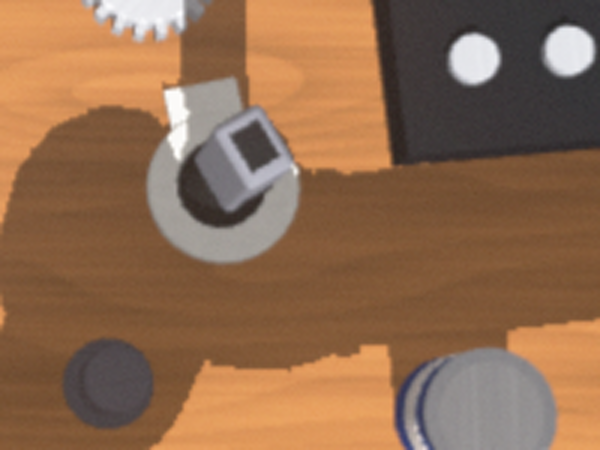

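The crop shows the handle's long side running at about 32° from world x, the pad disc centred near crop (223,187), and the nose slightly off from it. I still need the plate and pad centres more exactly.

```bash
python3 - <<'E'
from h import *
from scipy.optimize import least_squares
out=[]
for nme,(u,v) in dict(top=(182,243),side=(333,160)).items():
    D=np.load(nme+"0.npz");W=D["W"];im=D["im"]
    a=cv2.resize(im[v-40:v+40,u-40:u+40],(400,400),interpolation=2);out.append(a)
    # pad boundary circle: outermost points per angle excluding plug sector (+x)
    X=np.load(f"pad_{nme}.npy")[:,:2]; c=np.array([.615,-.209])
    d=X-c; an=np.degrees(np.arctan2(d[:,1],d[:,0])); rr=np.hypot(*d.T)
    E=[X[i] for s in range(40,320,6) for i in [np.where((an%360>=s)&(an%360<s+6)&(rr<.06))[0]] if len(i) for i in [i[np.argmax(rr[i])]] if rr[i]>.042]
    E=np.array(E); f=least_squares(lambda p:np.hypot(*(E-p[:2]).T)-p[2],[*c,.052],loss="soft_l1",f_scale=.001);print(nme,"pad circle",f.x,len(E))
    f=least_squares(lambda p:np.hypot(*(E-p[:2]).T)-.0515,c,loss="soft_l1",f_scale=.001);print(nme,"pad r52",f.x)
cv2.imwrite("pics/pl.png",np.hstack(out))
E
```

```text
top pad circle [ 0.61348044 -0.20696609  0.05120911] 41
top pad r52 [ 0.61376951 -0.20703237]
side pad circle [ 0.6148001  -0.21077746  0.05126182] 37
side pad r52 [ 0.61492165 -0.210642  ]
```

View pics/pl.png

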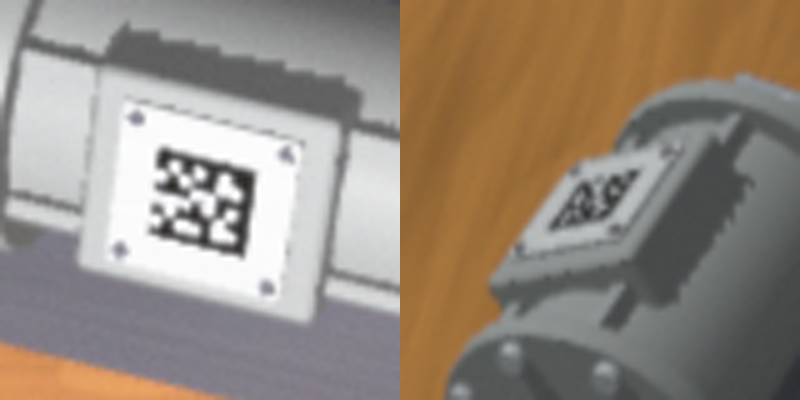

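Plate corners in the left (top) crop are about (122,97), (303,142), (285,308), (104,258). In the right (side) crop they are about (177,163), (285,138), (240,240), (108,260).

```bash
cat >> h.py <<'E'
def ray(name,uv):
    c=vision.get_calibration(name);K=np.array(c["camera_matrix"]);Rm=cv2.Rodrigues(np.array(c["rvec"],float))[0]
    p=cv2.undistortPoints(np.array(uv,float).reshape(-1,1,2),K,np.array([c["k1"],0,0,0,0.]))[:,0]
    return -Rm.T@np.array(c["tvec"]).ravel(), np.c_[p,np.ones(len(p))]@Rm
def go(p,Rt,n=1):
    "p: TCP target, Rt: target matrix; prints row in tool units"
    s=r.read_state();R0=R.from_quat(s["eef_rot"]);
    d=R0.inv().apply(np.array(p)-s["ee_pos"]); w=(R0.inv()*R.from_matrix(Rt)).as_rotvec()
    print("mm",(d*1e3).round(1),"deg",np.degrees(w).round(1),"ROW",(d/.25).round(3),(w/1.5).round(3))
E
python3 - <<'E'
from h import *
from scipy.optimize import least_squares
C=dict(top=np.array([(122,97),(303,142),(285,308),(104,258)])/5+[142,203]-.4, side=np.array([(177,163),(285,138),(240,240),(108,260)])/5+[293,120]-.4)
for k in C:
    W=np.load(k+"0.npz")["W"]; c=np.array([.6065,.133,.153])
    n=np.array([-.557,.125,.82])
    for _ in range(3):
        D=W-c; X=W[(abs(D@n)<.005)&(np.linalg.norm(D-(D@n)[...,None]*n,axis=-1)<.030)]
        m=X.mean(0);n=np.linalg.svd(X-m)[2][2];n*=np.sign(n[2])
        o,d=ray(k,C[k]); Q=o+d*(((m-o)@n)/(d@n))[:,None]; c=Q.mean(0)
    print(k,"centre",c.round(4),"n",n.round(4),"lean",np.degrees(np.arccos(n[2])).round(2),"yaw",np.degrees(np.arctan2(-n[1],-n[0])).round(1),len(X),"sides",np.linalg.norm(Q-np.roll(Q,1,0),axis=1).round(4))
    e=Q[1]-Q[0]+Q[2]-Q[3]; print(" edge yaw",np.degrees(np.arctan2(e[1],e[0])), e/np.linalg.norm(e))
# joint fit of the square: pose from both
obj=np.array([(-1,1,0),(-1,-1,0),(1,-1,0),(1,1,0)])*.032   # y left->, placeholder in-plane
def res(p):
    Rm=R.from_rotvec(p[3:6]); P=Rm.apply(np.array([(1,1,0),(1,-1,0),(-1,-1,0),(-1,1,0)])*.032)+p[:3]
    out=[]
    for k in C:
        o,d=rays[k]; d=d/np.linalg.norm(d,axis=1)[:,None]; v=P-o-(p[6:9] if k=="side" else 0); out.append(np.cross(v,d).ravel()/.001)
    return np.r_[np.concatenate(out),np.array(p[6:9])/.003]
rays={k:ray(k,C[k]) for k in C}
R0=R.from_euler("ZY",[-13,-35],degrees=True)
f=least_squares(res,np.r_[.6065,.133,.153,R0.as_rotvec(),0,0,0]); n=R.from_rotvec(f.x[3:6]).as_matrix()[:,2]
print("joint",f.x[:3].round(4),"n",n.round(4),np.degrees(np.arccos(n[2])),"yaw",np.degrees(np.arctan2(-n[1],-n[0])),"side off",f.x[6:],f.cost)
# grasp approach: reader yaw 31.5
a=np.radians(31.2); ty=-np.array([-np.sin(a),np.cos(a),0]); tx=np.array([0,0,-1.]); Rt=np.c_[tx,ty,np.cross(tx,ty)]
go([.6145,-.2065,.26],Rt)
E
python3 -m pendant '-0.3 0 0 0 0 0;-0.4 0 0 0 0 0;-0.4 0 0 0 0 0' 1 25
```

```text
top centre [0.6053 0.1342 0.1519] n [-0.5627  0.1301  0.8164] lean 35.27 yaw -13.0 783 sides [0.0653 0.0652 0.0675 0.0673]
 edge yaw -104.18319223435896 [-0.24499753 -0.96941653 -0.01441535]
side centre [0.6091 0.132  0.1551] n [-0.5471  0.123   0.828 ] lean 34.11 yaw -12.7 238 sides [0.0689 0.0609 0.0755 0.0761]
 edge yaw -13.381104329267268 [ 0.80554679 -0.1916276   0.56068996]
joint [0.5955 0.1205 0.2207] n [-0.7278  0.2372  0.6434] 49.95295839565383 yaw -18.04874881126696 side off [-0.02179634  0.03802181  0.01721272] 3333.1627384314306
mm [ -74.8 -288.1 -554. ] deg [-18.5  -0.    0.1] ROW [-0.299 -1.152 -2.216] [-0.215 -0.     0.001]
time: 0.4
ee_pos: [0.1382, -0.612, 0.293]
eef_rot: [0.703, 0.075, -0.702, 0.082]
ft_force: [-0.5, -0.5, 0.7]
width: 0.0871
```

```bash
python3 -m pendant '0 -0.08 -0.16 -0.03 0 0;0 -0.16 -0.32 -0.06 0 0;0 -0.24 -0.46 -0.09 0 0;0 -0.32 -0.62 -0.12 0 0;0 -0.4 -0.76 -0.15 0 0;0 -0.46 -0.88 -0.18 0 0;0 -0.5 -0.96 -0.21 0 0;0 -0.52 -1 -0.215 0 0' 1 25
python3 - <<'E'
from h import *
from scipy.optimize import least_squares
C=dict(top=np.array([(122,97),(303,142),(285,308),(104,258)])/5+[142,203]-.4, side=np.array([(285,138),(240,240),(108,260),(177,163)])/5+[293,120]-.4)
rays={k:ray(k,C[k]) for k in C}
def res(p):
    P=R.from_rotvec(p[3:6]).apply(np.array([(1,1,0),(1,-1,0),(-1,-1,0),(-1,1,0)])*.032)+p[:3]; out=[]
    for k in C:
        o,d=rays[k]; d=d/np.linalg.norm(d,axis=1)[:,None]; out.append(np.cross(P-o-p[6:9]*(1 if k=="side" else -1),d).ravel()/.001)
    return np.r_[np.concatenate(out),np.array(p[6:9])/.002]
f=least_squares(res,np.r_[.6065,.133,.153,R.from_euler("ZY",[-13,-35],degrees=True).as_rotvec(),0,0,0]); n=R.from_rotvec(f.x[3:6]).as_matrix()[:,2]
print("joint",f.x[:3].round(4),"n",n.round(4),np.degrees(np.arccos(n[2])),"yaw",np.degrees(np.arctan2(-n[1],-n[0])),"off",f.x[6:],f.cost)
a=np.radians(31.2); ty=-np.array([-np.sin(a),np.cos(a),0]); tx=np.array([0,0,-1.]); Rt=np.c_[tx,ty,np.cross(tx,ty)]
go([.6145,-.2065,.26],Rt); print(r.read_state()["ee_pos"])
E
```

```text
time: 1.2
ee_pos: [0.3542, -0.4266, 0.2854]
eef_rot: [0.681, 0.191, -0.681, 0.191]
ft_force: [-0.4, 0.6, 0.4]
width: 0.0871
joint [0.6069 0.1305 0.1594] n [-0.5341  0.076   0.842 ] 32.647287433145195 yaw -8.099105684729356 off [-0.00277627  0.00200158  0.00085396] 25.5546422529021
mm [  25.5  -52.2 -336.8] deg [ 0.2 -0.   0. ] ROW [ 0.102 -0.209 -1.347] [ 0.002 -0.     0.   ]
[ 0.35423327 -0.42655559  0.28539094]
```

```bash
python3 -m pendant '0 -0.02 -0.16 0 0 0;0 -0.04 -0.32 0 0 0;0 -0.07 -0.48 0 0 0;0 -0.1 -0.64 0 0 0;0 -0.13 -0.78 0 0 0;0 -0.16 -0.9 0 0 0;0 -0.16 -1 0 0 0;0 -0.16 -1 0 0 0'
python3 - <<'E'
from h import *
a=np.radians(31.2); ty=-np.array([-np.sin(a),np.cos(a),0]); tx=np.array([0,0,-1.]); Rt=np.c_[tx,ty,np.cross(tx,ty)]
go([.6145,-.2065,.26],Rt); print(r.read_state()["ee_pos"])
E
```

```text
time: 2.0
ee_pos: [0.5477, -0.2624, 0.2846]
eef_rot: [0.681, 0.191, -0.681, 0.19]
ft_force: [0.5, 0.2, -0.1]
width: 0.0868
mm [ 24.7 -13.  -86.1] deg [ 0.1 -0.   0.1] ROW [ 0.099 -0.052 -0.345] [ 0.001 -0.     0.001]
[ 0.54768024 -0.26243143  0.28462175]
```

```bash
python3 -m pendant '0.03 -0.02 -0.12 0 0 0;0.05 -0.04 -0.24 0 0 0;0.08 -0.05 -0.32 0 0 0;0.1 -0.052 -0.345 0 0 0;0.1 -0.052 -0.345 0 0 0;0.1 -0.052 -0.345 0 0 0'
python3 - <<'E'
from h import *
a=np.radians(31.2); ty=-np.array([-np.sin(a),np.cos(a),0]); tx=np.array([0,0,-1.]); Rt=np.c_[tx,ty,np.cross(tx,ty)]
go([.6145,-.2065,.1255],Rt); 
ims=[]
for n,(u,v) in dict(side=(290,280),top=(365,240)).items():
    im,d,W=cloud(n); np.savez(n+"1.npz",im=im,W=W); ims.append(cv2.resize(im[v-100:v+60,u-80:u+80],(400,400)))
cv2.imwrite("pics/g.png",np.hstack(ims))
E
```

```text
time: 2.6
ee_pos: [0.612, -0.2105, 0.2607]
eef_rot: [-0.681, -0.189, 0.682, -0.19]
ft_force: [0.4, -0.6, 0.8]
width: 0.0868
mm [135.1  -2.3  -4.3] deg [-0.2  0.1 -0. ] ROW [ 0.541 -0.009 -0.017] [-0.002  0.001 -0.   ]
```

View pics/g.png

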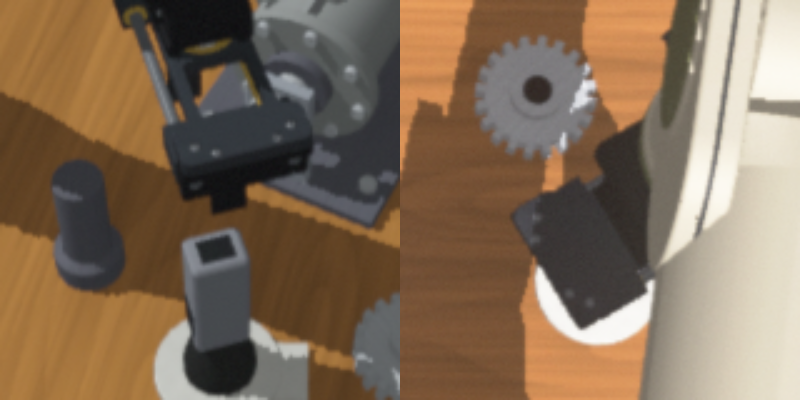

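The side view (left half) has the gripper over the handle with its near finger at crop (227,200) and the handle top at (215,245). In the top view (right half) the gripper body hides the reader and the jaws line up with the handle. I descend now.

```bash
python3 -m pendant '0.08 0 -0.005 0 0 0;0.18 -0.002 -0.006 0 0 0;0.3 -0.002 -0.006 0 0 0;0.41 -0.003 -0.006 0 0 0;0.5 -0.003 -0.006 0 0 0;0.54 -0.003 -0.006 0 0 0;0.54 -0.003 -0.006 0 0 0;0.54 -0.003 -0.006 0 0 0' 1
python3 - <<'E'
from h import *
a=np.radians(31.2); ty=-np.array([-np.sin(a),np.cos(a),0]); tx=np.array([0,0,-1.]); Rt=np.c_[tx,ty,np.cross(tx,ty)]
go([.6145,-.2065,.1255],Rt); print(r.read_state()["ft_force"])
E
```

```text
time: 3.5
ee_pos: [0.6144, -0.2076, 0.127]
eef_rot: [0.682, 0.189, -0.681, 0.19]
ft_force: [-0.9, 0.9, 0.3]
width: 0.0873
mm [ 1.5 -0.9 -0.7] deg [-0.  -0.1 -0.1] ROW [ 0.006 -0.003 -0.003] [-0.001 -0.001 -0.001]
[-0.9367823   0.93374354  0.28323747]
```

```bash
python3 -m pendant '0 0 0 0 0 0;0 0 0 0 0 0;0 0 0 0 0 0;0 0 0 0 0 0;0 0 0 0 0 0;0 0 0 0 0 0;0 0 0 0 0 0;0 0 0 0 0 0' -1 30; python3 -c "
from h import *
s=r.read_state();print(s['ee_pos'],s['eef_rot'],s['ft_force'],s['width'])"
```

```text
time: 4.3
ee_pos: [0.6139, -0.2069, 0.1255]
eef_rot: [-0.681, -0.19, 0.681, -0.19]
ft_force: [-0.3, 0.4, 0.0]
width: 0.0337
[ 0.61386217 -0.206939    0.12551122] [-0.68104854 -0.19011224  0.68110937 -0.19005327] [-0.32775857  0.38723113  0.00056456] 0.033728845687603155
```

```bash
python3 -m pendant '-0.02 0 0 0 0 0;-0.08 0 0 0 0 0;-0.18 0 0 0 0 0;-0.3 0 0 0 0 0;-0.42 0 0 0 0 0;-0.54 0 0 0 0 0;-0.62 0 0 0 0 0;-0.66 0 0 0 0 0' -1 50
cat >> h.py <<'E'
def rot(yaw,lean):
    y,l=np.radians([yaw,lean]); return np.array([-np.sin(l)*np.cos(y),-np.sin(l)*np.sin(y),np.cos(l)])
CEN=np.array([.6072,.1331,.1532]); N=rot(-13,35)
def aim(off,base=None,c=CEN,n=N):
    R0=base if base is not None else R.from_quat([-0.68104854,-0.19011224,0.68110937,-0.19005327])
    x=R0.as_matrix()[:,0]; v=np.cross(x,-n); Rt=R.from_rotvec(v/np.linalg.norm(v)*np.arctan2(np.linalg.norm(v),-x@n))*R0
    go(c+n*(off+.132-r.grasp_offset),Rt.as_matrix())
E
python3 - <<'E'
from h import *
print(r.read_state()["ft_force"],r.read_state()["width"],r.read_state()["ee_pos"]);aim(.125);aim(.045)
E
```

```text
time: 5.1
ee_pos: [0.6145, -0.207, 0.2939]
eef_rot: [0.682, 0.189, -0.68, 0.191]
ft_force: [0.4, 0.9, -2.3]
width: 0.0337
[ 0.42843161  0.93012147 -2.26980119] 0.03366063336297614 [ 0.61450348 -0.2069695   0.29391613]
mm [ -55.4 -389.8  -72. ] deg [ 0.  25.  24.2] ROW [-0.221 -1.559 -0.288] [0.    0.29  0.282]
mm [  10.3 -358.  -104.7] deg [ 0.  25.  24.2] ROW [ 0.041 -1.432 -0.419] [0.    0.29  0.282]
```

```bash
python3 -m pendant '-0.02 -0.04 0 0 0.01 0.01;-0.04 -0.12 -0.02 0 0.03 0.03;-0.06 -0.22 -0.04 0 0.05 0.05;-0.1 -0.34 -0.06 0 0.07 0.07;-0.14 -0.46 -0.08 0 0.09 0.09;-0.18 -0.58 -0.1 0 0.12 0.115;-0.22 -0.7 -0.12 0 0.15 0.145;-0.22 -0.82 -0.15 0 0.17 0.165'
python3 - <<'E'
from h import *
aim(.125)
E
```

```text
time: 5.9
ee_pos: [0.5391, -0.0109, 0.347]
eef_rot: [0.781, 0.126, -0.559, 0.248]
ft_force: [0.9, -0.1, -2.1]
width: 0.0335
mm [ -37.5 -178.3  -39.9] deg [ 0.  10.3 10. ] ROW [-0.15  -0.713 -0.16 ] [0.    0.12  0.117]
```

```bash
python3 -m pendant '-0.02 -0.12 -0.03 0 0.02 0.02;-0.04 -0.24 -0.05 0 0.04 0.04;-0.07 -0.36 -0.08 0 0.06 0.06;-0.09 -0.47 -0.11 0 0.08 0.08;-0.12 -0.57 -0.13 0 0.1 0.1;-0.14 -0.65 -0.15 0 0.115 0.11;-0.15 -0.7 -0.16 0 0.12 0.117;-0.15 -0.713 -0.16 0 0.12 0.117'
python3 -m pendant '0 0 0 0 0 0;0 0 0 0 0 0;0 0 0 0 0 0'
python3 - <<'E'
from h import *
aim(.125); aim(.045); print(r.read_state()["joint_positions"].round(2))
ims=[]
for n in("side","top"):
    im,d,W=cloud(n); np.savez(n+"2.npz",im=im,W=W); u,v=(340,150) if n=="side" else (200,230)
    ims.append(cv2.resize(im[v-100:v+100,u-100:u+100],(400,400)))
cv2.imwrite("pics/s.png",np.hstack(ims))
E
```

```text
time: 6.7
ee_pos: [0.4736, 0.1647, 0.3473]
eef_rot: [0.835, 0.081, -0.464, 0.284]
ft_force: [0.5, -0.1, -1.8]
width: 0.0332
time: 7.0
ee_pos: [0.4751, 0.1614, 0.3472]
eef_rot: [0.835, 0.08, -0.465, 0.282]
ft_force: [0.0, 0.7, -2.8]
width: 0.0335
mm [-1.9 -2.  -1. ] deg [-0.1  0.2  0.2] ROW [-0.008 -0.008 -0.004] [-0.001  0.003  0.002]
mm [78.1 -1.8 -1.3] deg [-0.1  0.2  0.2] ROW [ 0.312 -0.007 -0.005] [-0.001  0.003  0.002]
[ 0.35 -0.49 -0.79  1.92  0.04  1.09 -1.5 ]
```

View pics/s.png

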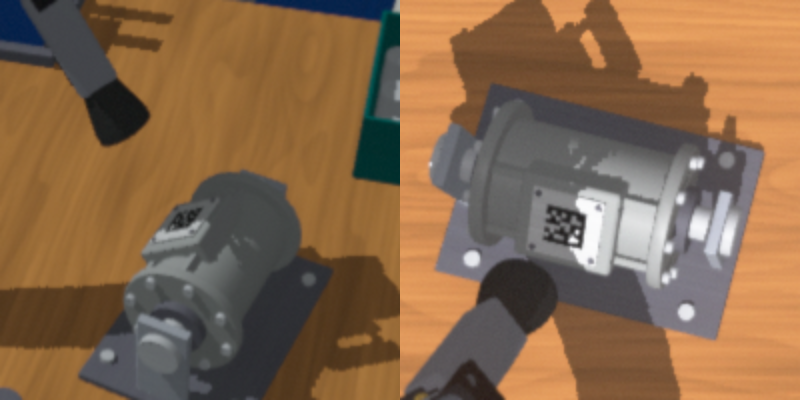

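Side view (left): the nose is at about crop (118,115), pointing at the plate at (180,225). Top view (right): the nose is at (517,295) and the plate at (565,225). I fit the held reader's pose to the depth and compare it with the plate in the same camera.

```bash
cat >> h.py <<'E'
from scipy.optimize import least_squares
def sdf(q):
    x,y,z=q.T; rr=np.hypot(x,y)
    # frustum, signed approx
    k=11/55.; ds=(rr-(.030-k*z))/np.hypot(1,k); fr=np.maximum(ds,np.maximum(-z,z-.055))
    d=np.stack([abs(x)-.022,abs(y)-.017,abs(z-.109)-.056]); bx=np.linalg.norm(np.maximum(d,0),axis=0)+np.minimum(d.max(0),0)
    return np.minimum(fr,bx)
def readerfit(tag,names=("side","top"),ee=None):
    s=r.read_state(); Rt=R.from_quat(s["eef_rot"]); M=Rt.as_matrix()
    # reader frame: z=-tool x, y=-tool y (sign free), x=cross(y,z)
    z=-M[:,0];y=-M[:,1];B=np.c_[np.cross(y,z),y,z]; o=s["ee_pos"]+M[:,0]*(.132-r.grasp_offset)
    res={}
    for n in names:
        W=np.load(f"{n}{tag}.npz")["W"].reshape(-1,3); W=W[~np.isnan(W).any(1)]; q=(W-o)@B
        q=q[(q[:,2]<.100)&(q[:,2]>-.015)&(abs(sdf(q))<.012)]
        f=least_squares(lambda p:sdf(R.from_rotvec(np.r_[p[3:5],0]).apply(q)+p[:3])/.001,np.zeros(5),loss="soft_l1")
        # reader pose: q_true=Rd q + t  => axis in B frame
        Rd=R.from_rotvec(np.r_[f.x[3:5],0]); ax=B@Rd.inv().apply([0,0,1]); oo=o+B@Rd.inv().apply(-f.x[:3])
        print(n,len(q),"rim",oo.round(4),"axis",ax.round(4),"vs kin",o.round(4),z.round(4),"rms",np.sqrt(np.mean((f.fun)**2)).round(2),"tilt",np.degrees(f.x[3:5]).round(1))
        res[n]=(oo,ax)
    return res
E
python3 - <<'E'
from h import *
res=readerfit(2)
# plate with same cameras
P=dict(top=([.6053,.1342,.1519],[-.5627,.1301,.8164]),side=([.6091,.132,.1551],[-.5471,.123,.828]))
for k in res:
    o,a=res[k]; c,n=map(np.array,P[k]); t=(c-o)@n/(a@n); hit=o+a*t-c
    print(k,"miss mm",((hit)*1e3).round(1),"dist",-t,"angle",np.degrees(np.arccos(a@n/np.linalg.norm(n))))
E
```

```text
side 1247 rim [0.5376 0.145  0.2554] axis [-0.5625  0.1524  0.8126] vs kin [0.538  0.1471 0.2542] [-0.5549  0.1289  0.8218] rms 1.83 tilt [ 1.5 -0.2]
top 1586 rim [0.5385 0.1472 0.2546] axis [-0.5662  0.1375  0.8127] vs kin [0.538  0.1471 0.2542] [-0.5549  0.1289  0.8218] rms 1.01 tilt [0.9 0.4]
side miss mm [-1.8 -5.8 -0.3] dist 0.12381978405900403 angle 2.096483598706199
top miss mm [ 2.9 -3.9  2.6] dist 0.1231192563018597 angle 0.5117390118625111
```

```bash
sed -i 's/^CEN=.*;/CEN=np.array([.607,.1340,.1533]);/' h.py; python3 - <<'E'
from h import *
aim(.045)
E
python3 -m pendant '0.02 0 0 0 0.003 0.002;0.07 -0.004 -0.002 0 0.003 0.002;0.13 -0.006 -0.004 0 0.003 0.002;0.2 -0.008 -0.006 0 0.003 0.002;0.26 -0.01 -0.006 0 0.003 0.002;0.295 -0.01 -0.006 0 0.003 0.002;0.312 -0.01 -0.006 0 0.003 0.002;0.312 -0.01 -0.006 0 0.003 0.002'
python3 -m pendant '0 0 0 0 0 0;0 0 0 0 0 0'
python3 - <<'E'
from h import *
aim(.045); print(r.read_state()["joint_positions"].round(2))
for n in("side","top"):
    im,d,W=cloud(n); np.savez(n+"3.npz",im=im,W=W); 
    if n=="side": a=im[100:240,250:420]
    else: b=im[170:310,100:270]
cv2.imwrite("pics/r.png",cv2.resize(np.hstack([a,b]),None,fx=2.3,fy=2.3))
readerfit(3)
E
```

```text
mm [78.  -2.3 -1.5] deg [-0.1  0.2  0.2] ROW [ 0.312 -0.009 -0.006] [-0.001  0.003  0.002]
time: 7.9
ee_pos: [0.5183, 0.1552, 0.2824]
eef_rot: [0.836, 0.08, -0.463, 0.283]
ft_force: [-0.3, -0.7, -2.2]
width: 0.0337
time: 8.1
ee_pos: [0.5184, 0.1557, 0.2837]
eef_rot: [0.837, 0.08, -0.462, 0.283]
ft_force: [0.3, 0.4, -2.2]
width: 0.0336
mm [0.8 0.9 0.9] deg [ 0.  -0.1 -0. ] ROW [0.003 0.003 0.004] [ 0.    -0.002 -0.   ]
[ 0.43 -0.38 -0.89  1.99  0.13  0.92 -1.57]
side 1131 rim [0.5816 0.1395 0.1922] axis [-0.569   0.1476  0.809 ] vs kin [0.5818 0.1411 0.1909] [-0.5608  0.1284  0.8179] rms 1.81 tilt [ 1.3 -0.1]
top 1293 rim [0.5817 0.1419 0.1921] axis [-0.5721  0.1363  0.8088] vs kin [0.5818 0.1411 0.1909] [-0.5608  0.1284  0.8179] rms 1.09 tilt [0.8 0.4]
```

View pics/r.png

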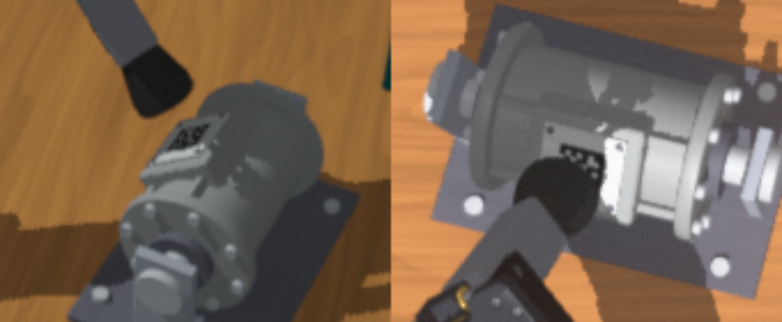

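Side view (left): the nose faces the plate squarely with a clear gap. Top view (right): the nose covers the lower-left part of the plate, as the viewing angle would give. To see whether the 1° tilt in the fit is bias, I run the same fit on the first pictures, where the reader stood upright.

```bash
python3 - <<'E'
from h import *
import h
class F:
    grasp_offset=r.grasp_offset
    def read_state(s): return dict(eef_rot=np.array([-0.68104854,-0.19011224,0.68110937,-0.19005327]),ee_pos=np.array([.61386,-.20694,.12551]))
h.r=F(); readerfit(0)
E
```

```text
side 1275 rim [ 0.6153 -0.2098  0.0116] axis [-0.0057  0.0325  0.9995] vs kin [ 0.6138 -0.2069  0.0122] [ 1.e-04 -1.e-04  1.e+00] rms 4.31 tilt [ 1.8 -0.7]
top 893 rim [ 0.6115 -0.2037  0.0109] axis [ 0.0384 -0.0212  0.999 ] vs kin [ 0.6138 -0.2069  0.0122] [ 1.e-04 -1.e-04  1.e+00] rms 5.33 tilt [-2.2 -1.2]
```

The fit itself shows a bias of about 2° on the upright reader, so the kinematic aim is better evidence. Its error is about 1 mm and 0.1°. I hold still.

```bash
python3 -m pendant '0 0 0 0 0 0;0 0 0 0 0 0;0 0 0 0 0 0;0 0 0 0 0 0;0 0 0 0 0 0;0 0 0 0 0 0;0 0 0 0 0 0;0 0 0 0 0 0'
python3 -c "
from h import *
aim(.045)"
python3 -m pendant '0 0 0 0 0 0;0 0 0 0 0 0;0 0 0 0 0 0;0 0 0 0 0 0;0 0 0 0 0 0;0 0 0 0 0 0;0 0 0 0 0 0;0 0 0 0 0 0'
python3 -c "
from h import *
aim(.045)"
```

```text
time: 9.0
ee_pos: [0.5183, 0.1554, 0.283]
eef_rot: [0.837, 0.08, -0.462, 0.283]
ft_force: [0.4, 0.2, -2.5]
width: 0.0333
mm [0.3 0.9 0.4] deg [-0.  -0.1 -0. ] ROW [0.001 0.004 0.001] [-0.    -0.001 -0.   ]
time: 9.8
ee_pos: [0.5183, 0.1555, 0.283]
eef_rot: [0.837, 0.08, -0.462, 0.283]
ft_force: [-0.9, -0.9, -3.5]
width: 0.0337
mm [0.3 0.9 0.4] deg [-0.  -0.1 -0. ] ROW [0.001 0.004 0.002] [-0.    -0.001 -0.   ]
```

```bash
python3 -m pendant '-0.02 0 0 0 0 0;-0.06 0 0 0 0 0;-0.12 0 0 0 0 0;-0.18 0 0 0 0 0;-0.24 0 0 0 0 0;-0.28 0 0 0 0 0;-0.3 0 0 0 0 0;-0.31 0 0 0 0 0'
cat >> h.py <<'E'
def home(z):
    go([.6142,-.2075,z],R.from_quat([-0.68104854,-0.19011224,0.68110937,-0.19005327]).as_matrix())
E
python3 -c "
from h import *
home(.29)"
```

```text
time: 10.6
ee_pos: [0.4747, 0.1657, 0.3469]
eef_rot: [0.837, 0.08, -0.462, 0.283]
ft_force: [0.0, -0.4, -2.8]
width: 0.0337
mm [172.6 341.  126.3] deg [  0.  -25.2 -24.4] ROW [0.69  1.364 0.505] [ 0.    -0.293 -0.284]
```

```bash
python3 -m pendant '0.02 0.06 0.02 0 -0.01 -0.01;0.06 0.16 0.05 0 -0.03 -0.03;0.12 0.26 0.1 0 -0.05 -0.05;0.18 0.38 0.14 0 -0.075 -0.075;0.24 0.5 0.18 0 -0.1 -0.1;0.3 0.62 0.23 0 -0.13 -0.125;0.36 0.74 0.27 0 -0.155 -0.15;0.42 0.84 0.31 0 -0.18 -0.17'
python3 -c "
from h import *
home(.29)"
```

```text
time: 11.4
ee_pos: [0.5607, -0.067, 0.3117]
eef_rot: [0.749, 0.146, -0.604, 0.229]
ft_force: [1.2, 0.4, -2.3]
width: 0.0333
mm [ 41.5 142.7  31.8] deg [-0.2 -9.6 -9.7] ROW [0.166 0.571 0.127] [-0.002 -0.112 -0.113]
```

```bash
python3 -m pendant '0.03 0.1 0.02 0 -0.02 -0.02;0.06 0.2 0.05 0 -0.04 -0.04;0.09 0.3 0.07 0 -0.06 -0.06;0.12 0.4 0.09 0 -0.08 -0.08;0.14 0.48 0.11 0 -0.1 -0.1;0.16 0.54 0.12 0 -0.112 -0.113;0.166 0.57 0.127 -0.002 -0.112 -0.113;0.166 0.57 0.127 -0.002 -0.112 -0.113'
python3 -m pendant '0 0 0 0 0 0;0 0 0 0 0 0'
python3 -c "
from h import *
home(.150)"
```

```text
time: 12.2
ee_pos: [0.614, -0.2057, 0.2897]
eef_rot: [0.681, 0.19, -0.681, 0.19]
ft_force: [-0.1, 0.4, -2.3]
width: 0.0334
time: 12.4
ee_pos: [0.6139, -0.2034, 0.2918]
eef_rot: [0.682, 0.19, -0.68, 0.192]
ft_force: [0.0, 0.2, -2.9]
width: 0.0336
mm [141.8   3.3   2.3] deg [ 0.2 -0.1 -0.1] ROW [0.567 0.013 0.009] [ 0.002 -0.002 -0.002]
```

```bash
python3 -m pendant '0.04 0.01 0.006 0 0 0;0.12 0.01 0.008 0 0 0;0.22 0.01 0.008 0 0 0;0.33 0.01 0.008 0 0 0;0.43 0.01 0.008 0 0 0;0.51 0.01 0.008 0 0 0;0.55 0.01 0.008 0 0 0;0.565 0.01 0.008 0 0 0'
python3 -m pendant '0 0 0 0 0 0;0 0 0 0 0 0;0 0 0 0 0 0'
python3 - <<'E'
from h import *
home(.1258); print(r.read_state()["ee_pos"])
h=.05
for n in("side","top"):
    im,d,W=cloud(n); np.savez(n+"4.npz",im=im,W=W)
    if n=="side": cv2.imwrite("pics/p.png",cv2.resize(im[230:380,200:400],None,fx=3,fy=3))
E
```

```text
time: 13.2
ee_pos: [0.6132, -0.2075, 0.1487]
eef_rot: [0.681, 0.191, -0.681, 0.191]
ft_force: [-0.1, -0.5, -1.1]
width: 0.0333
time: 13.5
ee_pos: [0.6145, -0.2078, 0.151]
eef_rot: [0.682, 0.19, -0.68, 0.191]
ft_force: [0.5, -0.4, -3.2]
width: 0.0341
mm [25.2 -0.5  0.1] deg [ 0.1 -0.2 -0.2] ROW [ 0.101 -0.002  0.001] [ 0.001 -0.002 -0.002]
[ 0.61448921 -0.20784763  0.15096452]
```

View pics/p.png

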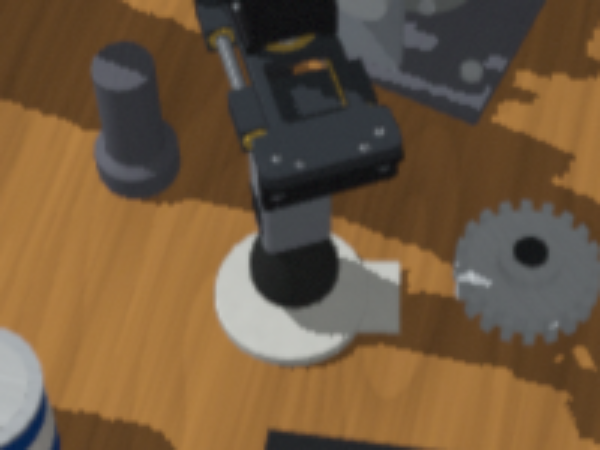

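The reader hovers over the pad: nose at about (293,262), pad centre about (290,293), which fits a gap of about 25 mm. I lower it slowly.

```bash
python3 -m pendant '0.02 -0.002 0 0 -0.002 -0.002;0.04 -0.002 0 0 -0.002 -0.002;0.06 -0.002 0 0 -0.002 -0.002;0.075 -0.002 0 0 -0.002 -0.002;0.085 -0.002 0 0 -0.002 -0.002;0.092 -0.002 0 0 -0.002 -0.002;0.092 -0.002 0 0 -0.002 -0.002;0.092 -0.002 0 0 -0.002 -0.002'
python3 -m pendant '0.002 0 0 0 0 0;0.004 0 0 0 0 0;0.006 0 0 0 0 0;0.006 0 0 0 0 0'
python3 -c "
from h import *
home(.1255); print(r.read_state()['ft_force'],r.read_state()['ee_pos'])"
```

```text
time: 14.4
ee_pos: [0.6138, -0.2073, 0.1269]
eef_rot: [-0.68, -0.191, 0.681, -0.19]
ft_force: [-0.2, 0.3, -2.3]
width: 0.0335
time: 14.8
ee_pos: [0.6138, -0.2073, 0.1256]
eef_rot: [-0.68, -0.191, 0.681, -0.19]
ft_force: [-0.6, 0.5, 0.1]
width: 0.0337
mm [ 0.1  0.4 -0.2] deg [0.1 0.1 0.1] ROW [ 0.     0.002 -0.001] [0.001 0.001 0.001]
[-0.60200145  0.47575801  0.09816953] [ 0.6137885  -0.20727389  0.1255548 ]
```

The weight is now on the pad: wrist force went from −2.3 to 0.1 N. I release and retreat straight up.

```bash
python3 -m pendant '0 0 0 0 0 0;0 0 0 0 0 0;0 0 0 0 0 0;0 0 0 0 0 0;0 0 0 0 0 0;0 0 0 0 0 0;0 0 0 0 0 0;0 0 0 0 0 0' 1
python3 -m pendant '-0.04 0 0 0 0 0;-0.12 0 0 0 0 0;-0.22 0 0 0 0 0;-0.34 0 0 0 0 0;-0.46 0 0 0 0 0;-0.56 0 0 0 0 0;-0.64 0 0 0 0 0;-0.68 0 0 0 0 0'
python3 -m pendant '-0.04 0.06 0.12 0 0 0;-0.08 0.12 0.25 0 0 0;-0.1 0.2 0.4 0 0 0;-0.1 0.25 0.55 0 0 0;-0.1 0.3 0.7 0 0 0;-0.1 0.3 0.8 0 0 0;-0.1 0.3 0.85 0 0 0;-0.1 0.3 0.85 0 0 0'
python3 -m pendant '0 0 0 0 0 0;0 0 0 0 0 0;0 0 0 0 0 0'
python3 - <<'E'
from h import *
for n in("side","top"):
    im,d,W=cloud(n); np.savez(n+"5.npz",im=im,W=W); W0=np.load(n+"0.npz")["W"]
    for w,t in((W0,"before"),(W,"after")):
        q=(np.linalg.norm(w[...,:2]-[.614,-.207],axis=-1)<.06)&(w[...,2]>.168)&(w[...,2]<.185);X=w[q].astype(np.float32)
        print(n,t,len(X),np.median(X[:,2]),cv2.minAreaRect(X[:,:2]) if len(X) else '')
    if n=="side": a=im
    else: b=im
cv2.imwrite("pics/end.png",np.hstack([cv2.resize(a[60:420,100:460],(400,400)),cv2.resize(b[120:360,100:500],(400,240)) if 0 else cv2.resize(b[100:400,160:460],(400,400))]))
s=r.read_state();print(s["ft_force"],s["time"])
E
```

```text
time: 15.6
ee_pos: [0.6137, -0.2073, 0.1253]
eef_rot: [-0.68, -0.191, 0.682, -0.19]
ft_force: [-0.4, -0.9, -0.6]
width: 0.0849
time: 16.4
ee_pos: [0.6146, -0.2074, 0.2983]
eef_rot: [0.681, 0.19, -0.681, 0.191]
ft_force: [0.3, 0.1, 0.2]
width: 0.0871
time: 17.2
ee_pos: [0.4703, -0.3827, 0.3208]
eef_rot: [-0.68, -0.19, 0.682, -0.19]
ft_force: [-0.2, 0.0, -0.3]
width: 0.0866
time: 17.5
ee_pos: [0.4726, -0.3806, 0.3203]
eef_rot: [-0.68, -0.192, 0.681, -0.191]
ft_force: [0.1, -0.9, 0.1]
width: 0.0869Traceback (most recent call last):
  File "<stdin>", line 6, in <module>
cv2.error: OpenCV(4.12.0) /io/opencv/modules/imgproc/src/convhull.cpp:143: error: (-215:Assertion failed) total >= 0 && (depth == CV_32F || depth == CV_32S) in function 'convexHull'
```

```bash
python3 - <<'E'
from h import *
I={}
for n in("side","top"):
    im,d,W=cloud(n); I[n]=im; W0=np.load(n+"0.npz")["W"]
    for w,t in((W0,"before"),(W,"after")):
        q=(np.linalg.norm(w[...,:2]-[.614,-.207],axis=-1)<.06)&(w[...,2]>.168)&(w[...,2]<.185);X=w[q].astype(np.float32)
        print(n,t,len(X),np.median(X[:,2]),cv2.minAreaRect(np.ascontiguousarray(X[:,:2])) if len(X) else '')
cv2.imwrite("pics/end.png",np.hstack([cv2.resize(I["side"][60:420,100:460],(400,400)),cv2.resize(I["top"][100:400,160:460],(400,400))]))
E
```

```text
side before 413 0.17570569 ((0.6149405241012573, -0.20810744166374207), (0.043769434094429016, 0.03723885118961334), 29.89252471923828)
side after 407 0.1756817 ((0.6150402426719666, -0.20901374518871307), (0.0442090667784214, 0.03577914834022522), 29.60460662841797)
top before 458 0.17517316 ((0.6143279075622559, -0.20478688180446625), (0.043740831315517426, 0.034411538392305374), 31.73365592956543)
top after 469 0.17524894 ((0.6140598654747009, -0.20548368990421295), (0.04417652636766434, 0.03441722318530083), 30.289833068847656)
```

View pics/end.png

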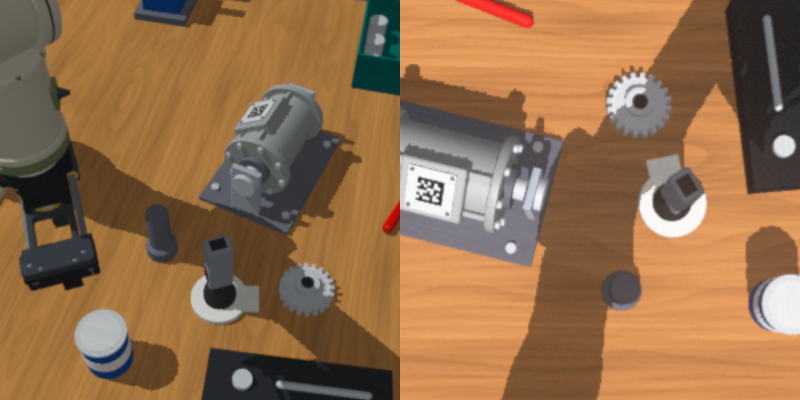

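The reader stands upright on its pad at side crop (218,280) and top crop (673,205). The bystanders look unmoved and the gripper is clear, so I hand in the job.

```bash
python3 -c "
from bench import close_job
print(close_job())"
```

```text
the job is handed in; nothing more can be done
None
```

I picked up the reader, aimed it at the code plate, held it still for 1.7 s, stood it back on its pad and let go. The job was handed in at about 17.6 s; no verdict was reported.

- **Aim:** by the arm's own position readings the reader was within 1 mm and 0.1° of the pose I computed, with the nose 45 mm off the plate. The plate itself is only known to about 2 mm and 1°, because the two cameras disagreed by that much.
- **A check that disagreed:** fitting the held reader's shape to the depth images put its axis 1–1.5° off the plate's normal. The same fit showed about 2° of tilt on the reader when it stood upright before the pick-up, so I trusted the arm's readings and made no correction.
- **Final state:** the reader stands upright, within about 1 mm of where it first stood and roughly 2 mm from the measured pad centre. In the last pictures the gripper is clear and the bystanders look unmoved, though I did not re-measure their positions. The wrist force readings never went above about 4 N.

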